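Run the fingertips along the sprung buttons of a jig

ROBOT

A 7-joint arm with a two-finger parallel gripper is mounted at the origin on a cart in front of the work surface, level with it; the furniture and walls round the work are solid. World frame = base frame: x ahead of the robot, y to its left, z up, the work surface at z = 0. Lengths are in m, angles in degrees, forces in N, time in s.
With the tool pointing down it reaches from about 0.425 to 0.875 m from the base axis. Payload 4.7 kg.
Tool frame: the origin (TCP) lies at the very end of the fingers, on their centre line; the grasp point (between the pads) lies 19 mm behind it; z points along the fingers, y is the direction in which the jaws open and shut (so a half turn about z gives the same grasp; the last joint's range is limited). The gripper opens to 87 mm and grips with 3 to 60 N. Pads are 19 mm wide; open, the fingers measure 117 mm over their backs; the gripper's body (75 mm by 190 mm) begins 51 mm behind the grasp point.
Start: joints at [-66.744, 18.392, -4.016, 83.108, 1.295, 78.541, -3.26], TCP at [0.248, 0.601, 0.223] pointing down, gripper open.
Joint ranges: [-163.93, 163.93], [-17.29, 119.83], [-79.2, 71.16], [3.27, 140.29], [-89.18, 269.18], [5.43, 117.66], [-154.24, 154.24]. Speed limits (degrees/s): [147.25, 147.25, 180, 180, 180, 180, 180].

INTERFACE

Orientations are given as [roll, pitch, yaw] about the fixed x, y, z axes, in that order (R = Rz(yaw) Ry(pitch) Rx(roll)).
In Python, from cell import * gives the robot as it stands.
- The arm moves only by the tool arm_command, never from a script. Its argument "targets" is a list that holds one entry, the list of rows, each a list of 7 numbers: the shift along the tool's x, y, z in m, then the turn, a rotation vector about the tool's x, y, z in degrees, then the gripper's target within -1 to 1 (shut at 1, half-way at 0, fully open at -1). In form: [[[tx, ty, tz, rx, ry, rz, claw], ...]]. A call has 1 to 10 rows; each row is the pose to reach, as a shift and turn from the pose commanded when the call began, along the tool's axes at that moment; what a row does not reach only later rows make up. A row lasts 1/10 s, in which the tool goes at most 50 mm and 8.59 degrees, less where a joint would pass 70% of its speed; a pose out of reach is approached as far as the arm can. A call with a gripper value outside its range is refused whole. The fingers move at their own pace and stop on an object; "newtons" is the grip in N (left out, the last holds). Time passes only in rows, so rows that repeat a pose let the fingers close. It gives the time, the measured TCP pose, the force and the opening at its end, in the units of the state.
- get_obs(): the state, without advancing time (a new reading comes with each control period).
- read_camera(name): name is "scene" or "side" or "wrist"; returns a dict with "img" (420x560x3 uint8, red, green, blue), "z_map" (420x560 float32, m along the optical axis (not along the pixel's ray), 0 where there is no reading), "K" (3x3 intrinsics, pixels), "origin" and "attitude" of the camera in the world. Camera axes: x right, y down, z forward; pixel columns grow to the right and rows downward; lengths in m; the calibration is good to about 2 mm. A picture is of the moment at which its call begins.
- sign_off(): hands the job in, once; it reports no verdict.
Trained networks look in the newest picture that a camera, given by its name, has taken for a name from the list of things; names that differ only in an ending like _2 or _b are one class to them, and where a whole thing is asked for, a point or a joint stands for the part that bears it (a point fixed in the world has none). Each returns a list of dicts, best first, with "conf" (0 to 1); they miss things now and then, are a little off and sometimes report something else, mostly with a low value. They report only what shows in the picture. A call takes as long as a camera call.
- search_frame(thing, camera): "position" ([column, row] in pixels, amid what is visible of it).
The state is a dict: "time_s": time; "qpos": joint angles; "joint_velocities": joint speeds; "effort": joint torques, N m; "tool_pos": TCP position; "tool_rot": TCP orientation; "force": force on the tool from outside, world axes, zero at the start; "wrist_torque": the same for the moment, N m; "grip_width": finger opening in m.
Only numpy, scipy, OpenCV 4.12 (cv2) and the standard library are available. Lean on these libraries where they do the work, as an engineer would, in place of code of your own. Each camera call takes 0.05 s, during which the arm holds its last target.

TASK

Check that the five sprung buttons of the plywood jig move freely: with the fingers closed, run the fingertips along the curved row in one low pass, starting at the end with the wooden stop bar, so that each button in turn is pushed lightly down a few millimetres, but none to the bottom. Stay low over the row, following its curve from button to button, then lift away so that all buttons spring up again. Press gently, grasp nothing, and leave the roll of tape and the bolt on the board and the small paint tin where they are.

Things in the scene. Friction and masses are not known exactly. Their poses are not given: they have to be found in the camera images.
- jig: plywood jig board fixed to the bench, 290 (its x) x 170 (its y) x 18 mm; origin under its centre on the bench top, z up. Any yaw is possible. A low wooden stop bar (18 x 150 mm, top 30 mm over the bench) runs across the START end, at x = -134 mm. Five round sprung metal buttons stand along a shallow curve drawn on it, at (x, y) = (-95,-10), (-47.5,-35), (0,-43), (47.5,-35), (95,-10) mm, numbered 1 to 5 from the stop bar. A roll of tape and a bolt lie loose on its +y half
- top1 (a point): centre of the top of the first button, 42 mm above the bench when up; moves down with the button. The cap is 32 mm wide, a flat-topped cone: its small 10 mm top falls off by 6.5 mm to the rim at about 30 degrees, so fingertips moving level a few mm below the tops ride over it
- button1 (a joint): how far this button is pushed straight down, m: 0 = up, 0.012 = bottomed. A light spring (0.9 N to start, about 2.1 N at 4 mm, 4.5 N at the bottom) lifts it again
- top2 (a point): centre of the top of the second button, 42 mm above the bench when up; moves down with the button. The cap is 32 mm wide, a flat-topped cone: its small 10 mm top falls off by 6.5 mm to the rim at about 30 degrees, so fingertips moving level a few mm below the tops ride over it
- button2 (a joint): how far this button is pushed straight down, m: 0 = up, 0.012 = bottomed. A light spring (0.9 N to start, about 2.1 N at 4 mm, 4.5 N at the bottom) lifts it again
- top3 (a point): centre of the top of the third button, 42 mm above the bench when up; moves down with the button. The cap is 32 mm wide, a flat-topped cone: its small 10 mm top falls off by 6.5 mm to the rim at about 30 degrees, so fingertips moving level a few mm below the tops ride over it
- button3 (a joint): how far this button is pushed straight down, m: 0 = up, 0.012 = bottomed. A light spring (0.9 N to start, about 2.1 N at 4 mm, 4.5 N at the bottom) lifts it again
- top4 (a point): centre of the top of the fourth button, 42 mm above the bench when up; moves down with the button. The cap is 32 mm wide, a flat-topped cone: its small 10 mm top falls off by 6.5 mm to the rim at about 30 degrees, so fingertips moving level a few mm below the tops ride over it
- button4 (a joint): how far this button is pushed straight down, m: 0 = up, 0.012 = bottomed. A light spring (0.9 N to start, about 2.1 N at 4 mm, 4.5 N at the bottom) lifts it again
- top5 (a point): centre of the top of the fifth button, 42 mm above the bench when up; moves down with the button. The cap is 32 mm wide, a flat-topped cone: its small 10 mm top falls off by 6.5 mm to the rim at about 30 degrees, so fingertips moving level a few mm below the tops ride over it
- button5 (a joint): how far this button is pushed straight down, m: 0 = up, 0.012 = bottomed. A light spring (0.9 N to start, about 2.1 N at 4 mm, 4.5 N at the bottom) lifts it again
- gap1 (a point): fixed point on the curve midway between the first and second buttons, level with the tops of the buttons (42 mm above the bench)
- gap2 (a point): fixed point on the curve midway between the second and third buttons, level with the tops of the buttons (42 mm above the bench)
- gap3 (a point): fixed point on the curve midway between the third and fourth buttons, level with the tops of the buttons (42 mm above the bench)
- gap4 (a point): fixed point on the curve midway between the fourth and fifth buttons, level with the tops of the buttons (42 mm above the bench)
- tape_roll: loose roll of black tape, 65 mm wide, 18 mm high, lying flat on the jig board; origin under its centre; leave it alone
- bolt: loose steel hex bolt, 62 mm long, 22 mm wide, 19 mm high, lying on the jig board; origin under its centre, its length along its y; leave it alone
- sample_tin: small closed paint tin, 66 mm wide, 85 mm high, standing loose on the bench to the right of the jig board; origin under its centre; leave it alone

How it is judged:
By the outcome, as a careful person would: the job done as asked, in the order asked, and still so for the second after the job is handed in, with the robot touching nothing.
It also fails if it takes over 40 s, if anything falls off the work surface, if the arm or the gripper's body presses on something with over 40 N, if the wrist force passes 120 N, or if a joint passes its speed limit or range.

## Working session

There is one attempt and no reset: what is moved stays moved. The work goes in short steps, Python scripts to look and compute and a tool call to move; the robot and the scene stay as the last step left them, time stands still between calls to the robot, and variables do not carry over. Pictures are saved under pics/ and viewed, and the job is handed in when it is done.

Besides the shell and the picture viewer there is one more tool, called after "Emit:" as name(argument=value, ...) on one line, values as JSON. arm_command: Moves the arm, as the interface text tells. Its arguments: {"type":"object","properties":{"targets":{"type":"array","items":{"type":"array","items":{"type":"array","items":{"type":"number"}}}},"newtons":{"type":"number"}},"required":["targets"]}

```bash
mkdir -p pics
cat > h.py <<'E'
from cell import *
import numpy as np, cv2
from scipy.spatial.transform import Rotation as R
E
python3 - <<'E'
from h import *
o=get_obs();print({k:np.round(v,4).tolist() for k,v in o.items()})
for n in ["scene","side","wrist"]:
    c=read_camera(n);cv2.imwrite(f"pics/{n}0.png",c["img"][...,::-1]);print(n,c["K"].tolist(),c["origin"],c["attitude"])
    for t in ["jig","top1","top2","top3","top4","top5","tape_roll","bolt","sample_tin"]:
        print(t,[(np.round(d["position"]).tolist(),round(d["conf"],2)) for d in search_frame(t,n)][:5])
E
```

```text
{'time_s': 0.0, 'qpos': [-66.7428, 18.4381, -4.0144, 83.175, 1.2964, 78.5404, -3.2615], 'joint_velocities': [-0.0059, 0.0668, -0.1742, -0.0805, 0.0679, 0.1605, 0.0797], 'effort': [0.0004, -49.1295, -0.4037, -31.2528, -0.064, 0.0439, 0.0002], 'tool_pos': [0.2481, 0.6002, 0.2215], 'tool_rot': [-179.8919, 0.0075, 157.5503], 'force': [-0.1888, 0.2864, -0.9786], 'wrist_torque': [-0.0069, 0.035, -0.0022], 'grip_width': 0.0866}
scene [[381.27851537653527, 0.0, 278.69505932569473], [0.0, 381.27851537653527, 206.58400739212297], [0.0, 0.0, 1.0]] [-0.02828349 -0.52651613  0.90036572] [-140.89503241   -0.45434171  -55.0615699 ]
jig [([274.0, 217.0], 0.66)]
top1 [([275.0, 218.0], 0.39), ([240.0, 211.0], 0.38)]
top2 [([275.0, 218.0], 0.39), ([240.0, 211.0], 0.38)]
top3 [([275.0, 218.0], 0.39), ([240.0, 211.0], 0.38)]
top4 [([275.0, 218.0], 0.39), ([240.0, 211.0], 0.38)]
top5 [([275.0, 218.0], 0.39), ([240.0, 211.0], 0.38)]
tape_roll [([256.0, 194.0], 0.76)]
bolt []
sample_tin [([377.0, 300.0], 0.8)]
side [[391.4939876672018, 0.0, 284.88003761121246], [0.0, 391.4939876672018, 216.13003421529757], 
[... 217 characters left out ...]
, 0.46)]
top2 [([312.0, 242.0], 0.6), ([293.0, 223.0], 0.48), ([308.0, 259.0], 0.46)]
top3 [([312.0, 242.0], 0.6), ([293.0, 223.0], 0.48), ([308.0, 259.0], 0.46)]
top4 [([312.0, 242.0], 0.6), ([293.0, 223.0], 0.48), ([308.0, 259.0], 0.46)]
top5 [([312.0, 242.0], 0.6), ([293.0, 223.0], 0.48), ([308.0, 259.0], 0.46)]
tape_roll [([276.0, 252.0], 0.9), ([296.0, 222.0], 0.54)]
bolt []
sample_tin [([357.0, 170.0], 0.81)]
wrist [[320.1527230766773, 0.0, 279.7066824534238], [0.0, 320.1527230766773, 211.73808387701916], [0.0, 0.0, 1.0]] [0.18138884 0.62853171 0.38572504] [ 1.64874690e+02 -5.72614294e-02  6.75849534e+01]
jig []
top1 []
top2 []
top3 []
top4 []
top5 []
tape_roll []
bolt []
sample_tin []
```

View pics/scene0.png

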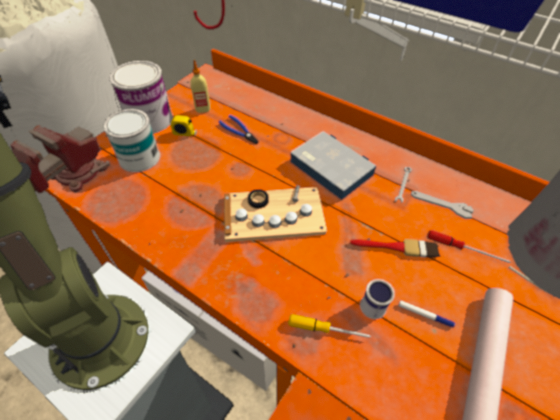

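View pics/side0.png

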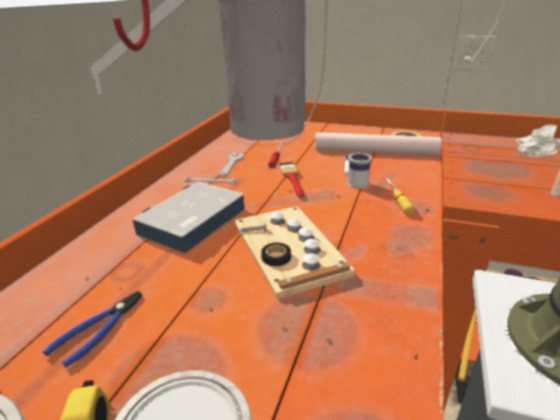

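View pics/wrist0.png

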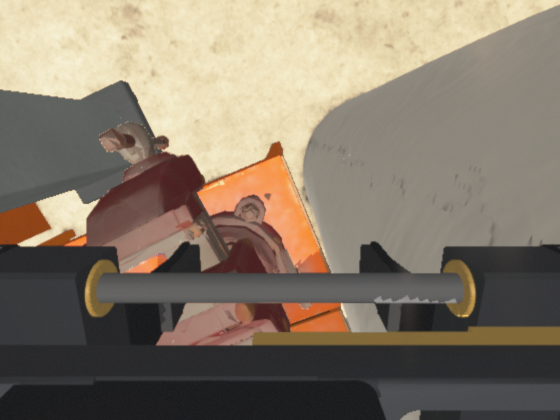

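The scene view shows the jig at about (274,217). Its stop bar is at the left (227,215), and the buttons run (240,214), (258,220), (275,222), (292,217), (306,210). The tape is at (258,198), the bolt at (297,193) and the tin at (377,297). In the side view the stop bar is near the camera at (312,277).

```bash
cat >> h.py <<'E'
def cam(n):
    c=read_camera(n);c["R"]=R.from_euler("xyz",c["attitude"],degrees=True).as_matrix();return c
def pts(c):
    z=c["z_map"];v,u=np.mgrid[:z.shape[0],:z.shape[1]];K=c["K"]
    P=np.stack([(u-K[0,2])/K[0,0]*z,(v-K[1,2])/K[1,1]*z,z],-1)
    P=P@c["R"].T+c["origin"];P[z==0]=np.nan;return P
def proj(c,X):
    q=(np.asarray(X)-c["origin"])@c["R"];return q[:,:2]/q[:,2:]*np.array([c["K"][0,0],c["K"][1,1]])+c["K"][:2,2]
E
python3 - <<'E'
from h import *
for n,win in [("scene",(150,270,190,360)),("side",(180,320,200,400))]:
    c=cam(n);P=pts(c);a,b,l,r=win
    img=cv2.resize(c["img"][a:b,l:r],None,fx=4 if n=="scene" else 4,fy=4,interpolation=cv2.INTER_CUBIC)
    cv2.imwrite(f"pics/{n}z.png",img[...,::-1])
    Z=P[...,2];print(n,"bench z",np.nanmedian(Z[a:b,l:r]))
    S=P[a:b,l:r].reshape(-1,3)
    m=(S[:,2]>0.012)&(S[:,2]<0.025);B=S[m]
    print(len(B),B[:,:2].mean(0))
    rect=cv2.minAreaRect(B[:,:2].astype(np.float32)*1000);print(rect)
    Q=(Z[a:b,l:r]>0.031)&(Z[a:b,l:r]<0.06)
    nn,lab,st,ce=cv2.connectedComponentsWithStats(Q.astype(np.uint8))
    for i in range(1,nn):
        if st[i,4]>5: print(st[i,4],ce[i]+[l,a],np.round(P[a:b,l:r][lab==i].mean(0),4),np.round(P[a:b,l:r][lab==i].max(0)[2],4))
E
```

```text
scene bench z -6.1950872356497655e-06
3790 [ 0.54817239 -0.13605919]
((624.5139770507812, -133.88339233398438), (334.06475830078125, 410.8882751464844), 32.387874603271484)
1910 [331.79685864 165.88534031] [ 0.7793 -0.1753  0.0456] 0.0525
213 [257.44131455 196.97183099] [ 0.546  -0.0563  0.0351] 0.0399
26 [295.42307692 196.07692308] [ 0.6152 -0.1465  0.0341] 0.0387
8 [227.75 205.25] [ 0.4717 -0.003   0.0324] 0.0338
75 [305.56       207.89333333] [ 0.5918 -0.1971  0.0375] 0.0434
79 [240.32911392 212.81012658] [ 0.468  -0.0535  0.0373] 0.0425
10 [226.4 213.5] [ 0.4461 -0.0192  0.0317] 0.033
78 [290.32051282 215.79487179] [ 0.5421 -0.177   0.0374] 0.0436
80 [257.1625 218.225 ] [ 0.4802 -0.1049  0.0376] 0.0445
83 [274.10843373 219.15662651] [ 0.5054 -0.1461  0.0375] 0.0429
12 [227.58333333 227.75      ] [ 0.4088 -0.0547  0.0319] 0.0335
side bench z -0.0003842075425197211
4779 [ 0.53583741 -0.1204254 ]
((526.5869140625, -250.4334716796875), (576.7340698242188, 362.567626953125), 78.09745025634766)
1159 [215.5202761  202.59879206] [ 0.7562 -0.1967  0.0452] 0.0495
81 [276.4691358  215.51851852] [ 0.591  -0.1893  0.0376] 0.0429
87 [293.95402299 222.62068966] [ 0.5411 -0.1702  0.0375] 0.0423
33 [261.         225.42424242] [ 0.6124 -0.1424  0.034 ] 0.0384
99 [305.43434343 231.97979798] [ 0.5047 -0.1395  0.0375] 0.0422
111 [311.34234234 243.96396396] [ 0.4798 -0.098   0.0375] 0.043
373 [275.31367292 251.83378016] [ 0.5447 -0.0523  0.0353] 0.0382
133 [310.28571429 258.91729323] [ 0.4679 -0.0465  0.0375] 0.0434
13 [340.92307692 265.46153846] [ 0.4063 -0.0507  0.0317] 0.0326
9 [288.11111111 279.88888889] [0.4924 0.0221 0.0321] 0.0335
```

```bash
cat >> h.py <<'E'
LOC=np.array([[-95,-10],[-47.5,-35],[0,-43],[47.5,-35],[95,-10]])/1000.
def fit(W):
    W=np.asarray(W)[:,:2];a=LOC-LOC.mean(0);b=W-W.mean(0)
    H=a.T@b;th=np.arctan2(H[0,1]-H[1,0],H[0,0]+H[1,1])
    r=np.array([[np.cos(th),-np.sin(th)],[np.sin(th),np.cos(th)]])
    t=W.mean(0)-r@LOC.mean(0);return t,np.degrees(th),W-(LOC@r.T+t)
E
python3 - <<'E'
from h import *
sc=[[.468,-.0535],[.4802,-.1049],[.5054,-.1461],[.5421,-.177],[.5918,-.1971]]
si=[[.4679,-.0465],[.4798,-.098],[.5047,-.1395],[.5411,-.1702],[.591,-.1893]]
for w in (sc,si): print(fit(w))
t,th,_=fit((np.array(sc)+si)/2);print(t,th)
# obstacle heights in sweep corridor
for n in("scene","side"):
    P=pts(cam(n)).reshape(-1,3)
    for y in np.arange(-.2,.7,.1):
        m=(P[:,1]>y)&(P[:,1]<y+.1)&(P[:,0]>.1)&(P[:,0]<.65)&(P[:,2]<.9)
        if m.sum(): i=np.nanargmax(np.where(m,P[:,2],-1)); print(n,round(y,1),np.round(P[i],3))
# predicted wrist view
o=get_obs();c=cam("wrist");Rt=R.from_euler("xyz",o["tool_rot"],degrees=True).as_matrix()
off=Rt.T@(c["origin"]-o["tool_pos"]);Rc=Rt.T@c["R"];print(off)
rz=np.radians(th);r=np.array([[np.cos(rz),-np.sin(rz)],[np.sin(rz),np.cos(rz)]])
B=np.c_[LOC@r.T+t,[.042]*5]
for dx in(-.1,-.05,0,.05,.1):
    Rn=R.from_euler("xyz",[180,0,th+180],degrees=True).as_matrix()
    pos=np.r_[r@np.array([dx,-.03])+t,.22]
    c2=dict(c,origin=pos+Rn@off,R=Rn@Rc);print(dx,pos,np.round(proj(c2,B)).tolist())
E
```

```text
(array([ 0.53766131, -0.1183683 ]), np.float64(-49.283293697287064), array([[-1.11527015e-04, -6.13198273e-04],
       [ 5.19040502e-05,  2.97135393e-04],
       [ 3.30284308e-04,  3.18038700e-04],
       [-1.84420760e-05,  2.01831080e-04],
       [-2.52219267e-04, -2.03806899e-04]]))
(array([ 0.5370717 , -0.11136038]), np.float64(-49.31760468574448), array([[ 3.38860323e-04, -6.62759199e-04],
       [ 2.33619050e-04,  1.54773063e-04],
       [ 2.36688489e-04, -1.09406966e-04],
       [-3.93596695e-04, -3.43385786e-06],
       [-4.15571168e-04,  6.20826959e-04]]))
[ 0.5373665  -0.11486433] -49.30041435610216
scene -0.2 [ 0.59  -0.195  0.047]
scene -0.1 [ 0.475 -0.055  0.044]
scene 0.0 [0.645 0.094 0.524]
scene 0.1 [0.645 0.1   0.523]
scene 0.2 [0.218 0.26  0.005]
scene 0.3 [0.508 0.336 0.154]
scene 0.4 [0.242 0.499 0.334]
scene 0.5 [0.247 0.501 0.337]
scene 0.6 [0.397 0.699 0.389]
side -0.2 [ 0.546 -0.171  0.043]
side -0.1 [ 0.47  -0.052  0.043]
side 0.0 [0.641 0.098 0.5  ]
side 0.1 [0.643 0.105 0.5  ]
side 0.2 [0.639 0.259 0.003]
side 0.3 [0.531 0.373 0.154]
side 0.4 [0.617 0.438 0.193]
[ 7.23875726e-02  1.57405182e-04 -1.63112035e-01]
-0.1 [ 0.44941304 -0.05861321  0.22      ] [[298.0, 199.0], [275.0, 240.0], [268.0, 278.0], [275.0, 314.0], [295.0, 347.0]]
-0.05 [ 0.48201768 -0.09652016  0.22      ] [[298.0, 152.0], [275.0, 196.0], [268.0, 238.0], [275.0, 276.0], [296.0, 312.0]]
0 [ 0.51462233 -0.13442712  0.22      ] [[299.0, 102.0], [274.0, 150.0], [267.0, 194.0], [275.0, 235.0], [296.0, 274.0]]
0.05 [ 0.54722697 -0.17233407  0.22      ] [[300.0, 48.0], [274.0, 99.0], [267.0, 147.0], [275.0, 192.0], [297.0, 233.0]]
0.1 [ 0.57983162 -0.21024102  0.22      ] [[301.0, -12.0], [274.0, 45.0], [266.0, 97.0], [274.0, 145.0], [298.0, 190.0]]
```

Run:
```python
from h import *
for n in("scene","side"):
    P=pts(cam(n)).reshape(-1,3)
    m=(P[:,2]>.23)&(P[:,0]>.3)&(P[:,0]<1)&(P[:,1]>-.5)&(P[:,1]<.5)
    Q=P[m]; print(n,len(Q))
    for k in {tuple(x) for x in np.round(Q/.1).astype(int)}:
        print(np.array(k)*.1, end=' ')
    print()
o=get_obs()
Rt=R.from_euler("xyz",o["tool_rot"],degrees=True)
T=R.from_euler("xyz",[180,0,130.7],degrees=True)
for p in ([.36,.33,.25],[.45,.06,.25],[.547,-.172,.22]):print(Rt.inv().apply(np.array(p)-o["tool_pos"]))
print((Rt.inv()*T).as_rotvec(degrees=True))
```

```text
scene 7413
[ 0.6 -0.2  0.6] [ 0.8 -0.1  0.5] [0.6 0.1 0.5] [ 0.8 -0.2  0.5] [ 0.7 -0.5  0.7] [ 0.9 -0.2  0.5] [ 0.8 -0.3  0.6] [ 0.7 -0.2  0.5] [0.6 0.1 0.4] [ 0.7 -0.5  0.6] [ 0.9 -0.2  0.4] [ 0.8 -0.4  0.6] [ 1.  -0.2  0.4] [ 0.8 -0.3  0.5] [ 0.7 -0.2  0.6] [0.6 0.2 0.5] [ 0.7 -0.3  0.6] [ 0.8 -0.2  0.6] [ 0.8 -0.4  0.5] [0.6 0.2 0.4] [ 0.9 -0.4  0.5] [ 0.7 -0.4  0.6] [ 0.7 -0.1  0.6] [0.7 0.1 0.5] 
side 2118
[ 1.  -0.2  0.4] [0.8 0.2 0.5] [ 0.8 -0.1  0.5] [0.6 0.1 0.5] [ 0.8 -0.2  0.5] [0.6 0.2 0.5] [0.8 0.  0.5] [ 0.9 -0.2  0.5] [0.8 0.1 0.5] [ 0.8 -0.2  0.4] [0.6 0.1 0.4] [0.6 0.2 0.4] [ 0.9 -0.2  0.4] 
[-0.20667537 -0.20755441 -0.02741401]
[-0.39295047 -0.42273244 -0.02741884]
[-0.57118387 -0.60011904  0.00257863]
[4.93528695e-03 2.33683617e-03 2.68528988e+01]
```

Emit:
arm_command(targets=[[[-0.02,-0.02,-0.01,0,0,3,1],[-0.05,-0.05,-0.02,0,0,8,1],[-0.08,-0.08,-0.025,0,0,13,1],[-0.115,-0.115,-0.025,0,0,18,1],[-0.15,-0.15,-0.025,0,0,23,1],[-0.18,-0.18,-0.025,0,0,26.85,1],[-0.21,-0.21,-0.025,0,0,26.85,1],[-0.235,-0.24,-0.025,0,0,26.85,1],[-0.265,-0.275,-0.025,0,0,26.85,1],[-0.29,-0.305,-0.02,0,0,26.85,1]]], newtons=10)

```text
time_s: 2.85
tool_pos: [0.4008, 0.206, 0.2434]
tool_rot: [179.9, 0.0, 130.6]
force: [1.5, 0.2, 0.1]
grip_width: 0.0151
```

Run:
```python
from h import *
o=get_obs();print({k:np.round(v,4).tolist() for k,v in o.items()})
Rt=R.from_euler("xyz",o["tool_rot"],degrees=True)
T=R.from_euler("xyz",[180,0,130.7],degrees=True)
for p in ([.42,.08,.25],[.53,-.16,.2]):print(Rt.inv().apply(np.array(p)-o["tool_pos"]))
print((Rt.inv()*T).as_rotvec(degrees=True))
```

```text
{'time_s': 2.85, 'qpos': [-46.7568, -7.4728, 14.8283, 108.5728, 1.9418, 78.5328, 8.2079], 'joint_velocities': [19.3746, -10.8677, 23.8004, 15.133, 5.1958, -4.9708, 41.2089], 'effort': [-2.1474, -22.3541, -2.7399, -31.3042, -0.2578, 0.4043, -0.7106], 'tool_pos': [0.4008, 0.206, 0.2434], 'tool_rot': [179.8734, 0.0148, 130.6388], 'force': [1.4531, 0.1523, 0.0987], 'wrist_torque': [-0.0303, -0.0486, -0.0163], 'grip_width': 0.0151}
[-0.10810882 -0.06745813 -0.00672531]
[-0.36185695 -0.14040637  0.04317899]
[ 0.1266018   0.01482934 -0.06119367]
```

Emit:
arm_command(targets=[[[-0.03,-0.015,0,0,0,0,1],[-0.07,-0.03,0,0,0,0,1],[-0.11,-0.045,0,0,0,0,1],[-0.155,-0.06,0.005,0,0,0,1],[-0.2,-0.08,0.01,0,0,0,1],[-0.24,-0.1,0.02,0,0,0,1],[-0.28,-0.115,0.03,0,0,0,1],[-0.32,-0.13,0.04,0,0,0,1],[-0.35,-0.14,0.043,0,0,0,1],[-0.362,-0.14,0.043,0,0,0,1]]])

```text
time_s: 3.85
tool_pos: [0.5294, -0.1618, 0.1993]
tool_rot: [-179.9, 0.1, 130.4]
force: [-0.9, -0.0, 0.2]
grip_width: 0.0008
```

```bash
cat > look.py <<'E'
import sys
from h import *
o=get_obs();print({k:np.round(v,4).tolist() for k,v in o.items()})
c=cam("wrist");cv2.imwrite(f"pics/{sys.argv[1]}.png",c["img"][...,::-1])
P=pts(c);Z=P[...,2];print("bench",np.nanpercentile(Z[np.abs(Z)<.01],50),"board",np.median(Z[(Z>.012)&(Z<.025)]))
Q=((Z>.0335)&(Z<.05)).astype(np.uint8)
nn,lab,st,ce=cv2.connectedComponentsWithStats(Q)
for i in range(1,nn):
    if st[i,4]>60:
        q=P[lab==i];print(st[i,4],np.round(ce[i]),np.round(q.mean(0),4),np.round((q.max(0)+q.min(0))/2,4),np.round(np.percentile(q[:,2],95),4))
for t in ["top1","tape_roll","bolt","sample_tin"]:
    print(t,[(np.round(d["position"]).tolist(),round(d["conf"],2)) for d in search_frame(t,"wrist")][:6])
E
python3 look.py w1
```

```text
{'time_s': 3.85, 'qpos': [-25.0618, 8.5526, 43.3577, 100.2845, -5.9843, 73.5511, 60.0662], 'joint_velocities': [8.6945, 15.2056, 1.0374, -13.1117, -12.9837, 3.117, 14.1594], 'effort': [-0.8959, -29.8405, 3.1393, -29.7678, 0.1529, -0.1255, 0.055], 'tool_pos': [0.5294, -0.1618, 0.1993], 'tool_rot': [-179.9013, 0.0718, 130.3908], 'force': [-0.8733, -0.0442, 0.1711], 'wrist_torque': [0.0021, 0.0242, -0.0348], 'grip_width': 0.0008}
bench -4.3335638036379187e-07 board 0.018934314062471758
983 [308.  68.] [ 0.469  -0.0508  0.0391] [ 0.4689 -0.0504  0.0395] 0.0428
2330 [363. 125.] [ 0.545  -0.0539  0.0367] [ 0.5455 -0.0546  0.0365] 0.038
861 [282. 121.] [ 0.4809 -0.1026  0.039 ] [ 0.481  -0.1026  0.0391] 0.0426
768 [274. 169.] [ 0.5055 -0.1434  0.039 ] [ 0.5059 -0.1439  0.0397] 0.0428
693 [282. 214.] [ 0.5422 -0.1738  0.0388] [ 0.5427 -0.1744  0.0389] 0.0426
138 [345. 232.] [ 0.608  -0.1459  0.0364] [ 0.6095 -0.1468  0.0364] 0.039
1493 [506. 260.] [ 0.7559 -0.0562  0.0454] [ 0.7616 -0.0627  0.0416] 0.0486
4316 [468. 323.] [ 0.7829 -0.1329  0.0475] [ 0.7859 -0.1295  0.0436] 0.0486
221 [ 53. 338.] [ 0.4359 -0.4611  0.041 ] [ 0.4342 -0.4633  0.0417] 0.0485
539 [433. 415.] [ 0.8484 -0.2464  0.0473] [ 0.8484 -0.2452  0.0474] 0.0483
top1 [([283.0, 215.0], 0.95), ([284.0, 123.0], 0.76), ([272.0, 169.0], 0.76), ([309.0, 68.0], 0.73)]
tape_roll [([377.0, 130.0], 0.7)]
bolt [([358.0, 232.0], 0.73)]
sample_tin [([61.0, 329.0], 0.62), ([282.0, 214.0], 0.26)]
```

View pics/w1.png

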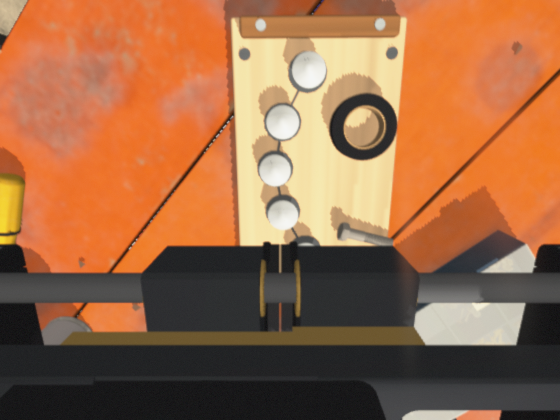

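Run:
```python
from h import *
W=np.array([[.469,-.0507],[.481,-.1026],[.5056,-.1436],[.5424,-.174]])
a=LOC[:4]
import h; h.LOC=a
t,th,res=h.fit(W);print(t,th,np.round(res*1000,2))
print(h.fit(W)[0])
r=R.from_euler("z",th,degrees=True).as_matrix()[:2,:2];print(np.round(LOC@r.T+t,4))
```

```text
[ 0.5382999  -0.11567743] -49.29817317504305 [[ 0.23 -0.52]
 [ 0.21 -0.11]
 [-0.1   0.12]
 [-0.34  0.51]]
[ 0.5382999  -0.11567743]
[[ 0.4688 -0.0502]
 [ 0.4808 -0.1025]
 [ 0.5057 -0.1437]
 [ 0.5427 -0.1745]
 [ 0.5927 -0.1942]]
```

The wrist view shows the stop bar at the top (320,27). Buttons 1–4 are at (308,70), (282,121), (274,169) and (282,212), with button 5 at (306,243) just at the gripper's edge. The tape is at (363,127) and the bolt at (362,235). The jig fit agrees with the other two cameras to about 1–3 mm. Next I go above the start.

```bash
cat >> h.py <<'E'
TJ=np.array([.5381,-.1154]);TH=-49.3
RJ=R.from_euler("z",TH,degrees=True).as_matrix()[:2,:2]
LOC5=np.array([[-95,-10],[-47.5,-35],[0,-43],[47.5,-35],[95,-10]])/1000.
def rel(wps):
    o=get_obs();p=o["tool_pos"];print("t",o["time_s"],"jig xy",np.round(RJ.T@(p[:2]-TJ),4),"z",p[2],o["tool_rot"],o["force"])
    Rt=R.from_euler("xyz",o["tool_rot"],degrees=True)
    T=R.from_euler("xyz",[180,0,130.7],degrees=True)
    print("rot",np.round((Rt.inv()*T).as_rotvec(degrees=True),2))
    for x,y,z in wps: print((x,y,z),np.round(Rt.inv().apply(np.r_[RJ@[x,y]+TJ,z]-p),4))
E
python3 - <<'E'
from h import *
rel([(-.124,.007,.15),(-.124,.007,.07)])
E
```

```text
t 4.1 jig xy [ 0.0251 -0.0326] z 0.1996130755009579 [ 1.79959237e+02 -5.93889798e-02  1.30831652e+02] [0.32264046 0.78743594 0.45652185]
rot [ 0.04 -0.06  0.13]
(-0.124, 0.007, 0.15) [0.149  0.0399 0.0498]
(-0.124, 0.007, 0.07) [0.1489 0.0398 0.1298]
```

Emit:
arm_command(targets=[[[0.02,0.005,0.005,0,0,0,1],[0.06,0.015,0.015,0,0,0,1],[0.1,0.028,0.03,0,0,0,1],[0.135,0.037,0.05,0,0,0,1],[0.149,0.04,0.075,0,0,0,1],[0.149,0.04,0.1,0,0,0,1],[0.149,0.04,0.12,0,0,0,1],[0.149,0.04,0.13,0,0,0,1],[0.149,0.04,0.13,0,0,0,1],[0.149,0.04,0.13,0,0,0,1]]])

```text
time_s: 5.1
tool_pos: [0.4634, -0.0181, 0.0703]
tool_rot: [179.9, 0.0, 130.7]
force: [0.7, -0.9, 0.2]
grip_width: 0.0002
```

Run:
```python
from h import *
for n in("scene","side"):
    c=cam(n);a,b,l,r=(140,270,190,360) if n=="scene" else (170,320,210,390)
    cv2.imwrite(f"pics/{n}1.png",cv2.resize(c["img"][a:b,l:r],None,fx=4,fy=4)[...,::-1])
print(get_obs()["tool_pos"],get_obs()["qpos"])
rel([(-.124,.007,.038)])
```

```text
[ 0.46386574 -0.01831917  0.07071344] [-35.62315352   3.40255764  35.86434074 119.99626214  -2.41768989
  57.14702648  42.21192284]
t 5.2 jig xy [-0.122  0.007] z 0.07071344185755633 [1.79883312e+02 5.05979999e-02 1.30710819e+02] [-0.44346845 -1.63373233  0.28381764]
rot [0.12 0.05 0.01]
(-0.124, 0.007, 0.038) [ 0.002  -0.0001  0.0327]
```

View pics/side1.png

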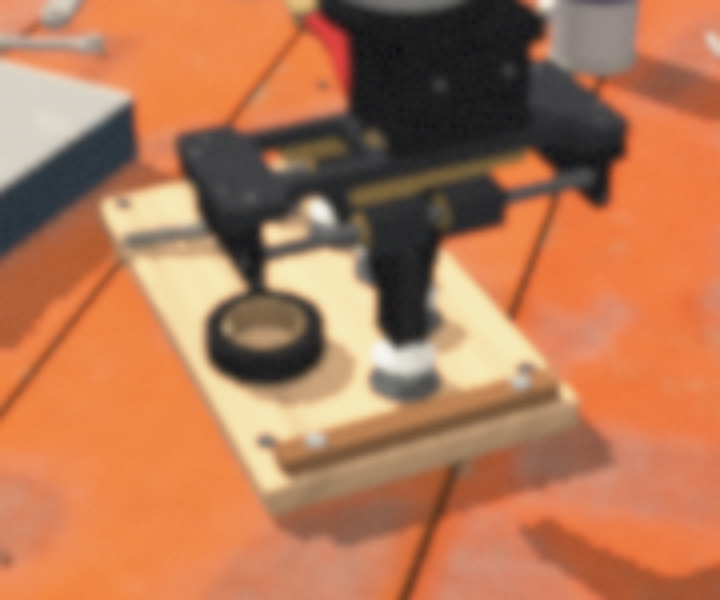

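View pics/scene1.png

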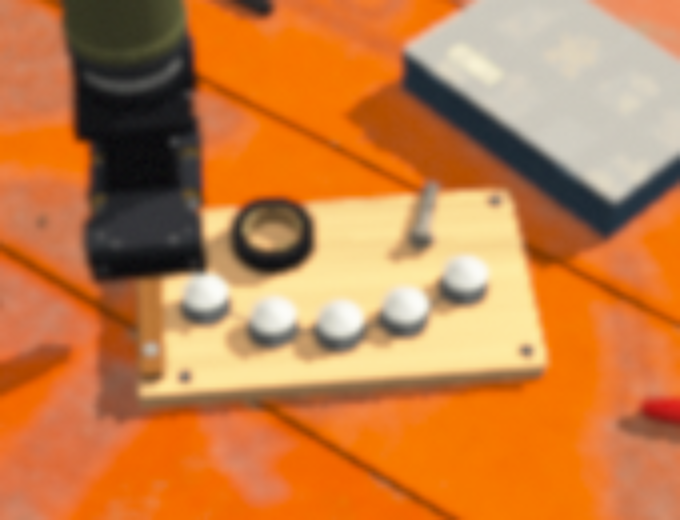

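Emit:
arm_command(targets=[[[0.001,0,0.006,0,0,0,1],[0.002,0,0.014,0,0,0,1],[0.002,0,0.022,0,0,0,1],[0.002,0,0.028,0,0,0,1],[0.002,0,0.031,0,0,0,1],[0.002,0,0.032,0,0,0,1],[0.002,0,0.032,0,0,0,1],[0.002,0,0.032,0,0,0,1]]])

```text
time_s: 6.0
tool_pos: [0.4619, -0.0171, 0.0378]
tool_rot: [180.0, 0.0, 130.7]
force: [-0.0, 0.4, -0.1]
grip_width: 0.0004
```

```bash
cat > plan.py <<'E'
from h import *
from scipy.interpolate import CubicSpline
ps=[]
for i in range(4):
    read_camera("side") if i else None; o=get_obs();ps.append(np.r_[o["tool_pos"],o["force"]])
print(np.round(ps,4))
p=np.mean(ps,0);j=RJ.T@(p[:2]-TJ);print("jig",j,"z",p[2])
W=np.vstack([[-.124,.007],LOC5,[.124,.007]])
s=np.r_[0,np.cumsum(np.linalg.norm(np.diff(W,axis=0),axis=1))];cs=CubicSpline(s,W)
ss=np.arange(0,s[-1]+.001,.006);print("s of buttons",np.round(s,4))
for k,u in enumerate(ss):
    q=cs(u);d=q-j;print(k,np.round(q*1000,1),"tool dx,dy",round(-d[0],4),round(d[1],4))
E
python3 plan.py
```

```text
[[ 0.4619 -0.0171  0.0378 -0.0037  0.4002 -0.0877]
 [ 0.4619 -0.017   0.0378 -0.5211  1.2933  0.6522]
 [ 0.4619 -0.017   0.0378 -0.7518  0.7054  0.4233]
 [ 0.4618 -0.017   0.0378  0.2085 -0.3968 -0.2538]]
jig [-0.12429433  0.00636431] z 0.03780117522296655
s of buttons [0.     0.0336 0.0873 0.1355 0.1836 0.2373 0.2709]
0 [-124.    7.] tool dx,dy -0.0003 0.0006
1 [-118.7    4.2] tool dx,dy -0.0055 -0.0022
2 [-113.5    1.3] tool dx,dy -0.0107 -0.0051
3 [-108.4   -1.8] tool dx,dy -0.0159 -0.0082
4 [-103.2   -4.9] tool dx,dy -0.0211 -0.0113
5 [-98.1  -8.1] tool dx,dy -0.0262 -0.0144
6 [-93.  -11.3] tool dx,dy -0.0313 -0.0176
7 [-87.8 -14.4] tool dx,dy -0.0365 -0.0208
8 [-82.6 -17.6] tool dx,dy -0.0416 -0.0239
9 [-77.4 -20.6] tool dx,dy -0.0468 -0.027
10 [-72.2 -23.6] tool dx,dy -0.0521 -0.03
11 [-66.9 -26.4] tool dx,dy -0.0574 -0.0328
12 [-61.5 -29.1] tool dx,dy -0.0627 -0.0355
13 [-56.1 -31.6] tool dx,dy -0.0682 -0.0379
14 [-50.6 -33.9] tool dx,dy -0.0737 -0.0402
15 [-44.9 -35.9] tool dx,dy -0.0793 -0.0422
16 [-39.2 -37.7] tool dx,dy -0.0851 -0.044
17 [-33.4 -39.2] tool dx,dy -0.0909 -0
[... 530 characters left out ...]
43
30 [ 44.1 -36.2] tool dx,dy -0.1684 -0.0425
31 [ 49.7 -34.2] tool dx,dy -0.174 -0.0405
32 [ 55.3 -31.9] tool dx,dy -0.1796 -0.0383
33 [ 60.7 -29.5] tool dx,dy -0.185 -0.0359
34 [ 66.1 -26.8] tool dx,dy -0.1904 -0.0332
35 [ 71.4 -24. ] tool dx,dy -0.1957 -0.0304
36 [ 76.6 -21.1] tool dx,dy -0.2009 -0.0275
37 [ 81.9 -18. ] tool dx,dy -0.2061 -0.0244
38 [ 87.  -14.9] tool dx,dy -0.2113 -0.0213
39 [ 92.2 -11.8] tool dx,dy -0.2165 -0.0181
40 [97.3 -8.6] tool dx,dy -0.2216 -0.0149
41 [102.4  -5.4] tool dx,dy -0.2267 -0.0118
42 [107.6  -2.3] tool dx,dy -0.2319 -0.0086
43 [112.7   0.8] tool dx,dy -0.237 -0.0056
44 [117.9   3.7] tool dx,dy -0.2422 -0.0026
45 [123.2   6.6] tool dx,dy -0.2475 0.0002
```

Emit:
arm_command(targets=[[[-0.0055,-0.0022,0,0,0,0,1],[-0.0107,-0.0051,0,0,0,0,1],[-0.0159,-0.0082,0,0,0,0,1],[-0.0211,-0.0113,0,0,0,0,1],[-0.0262,-0.0144,0,0,0,0,1],[-0.0293,-0.0164,0,0,0,0,1]]])

```text
time_s: 6.75
tool_pos: [0.4687, -0.0508, 0.0378]
tool_rot: [180.0, 0.0, 130.7]
force: [-0.6, 1.8, 2.1]
grip_width: 0.0003
```

```bash
cat > chk.py <<'E'
from h import *
import sys
ps=[]
for i in range(3):
    c=read_camera("side"); o=get_obs();ps.append(np.r_[o["tool_pos"],o["force"]])
print(np.round(ps,4),o["time_s"],o["tool_rot"])
p=np.mean(ps,0);print("jig",RJ.T@(p[:2]-TJ),"z",p[2],"F",p[3:])
cv2.imwrite(f"pics/{sys.argv[1]}.png",cv2.resize(c["img"][170:320,210:390],None,fx=4,fy=4)[...,::-1])
E
python3 chk.py b1
```

```text
[[ 0.4687 -0.0513  0.0378  0.1532  0.5774  0.9526]
 [ 0.4687 -0.0511  0.0378  1.0608 -0.9129  1.7602]
 [ 0.4686 -0.051   0.0377 -0.0672 -1.3389  2.1925]] 6.9 [-1.79995884e+02  7.96408526e-02  1.30657293e+02]
jig [-0.09396486 -0.01073742] z 0.037756108073465626 F [ 0.3822587  -0.55812514  1.6351138 ]
```

View pics/b1.png

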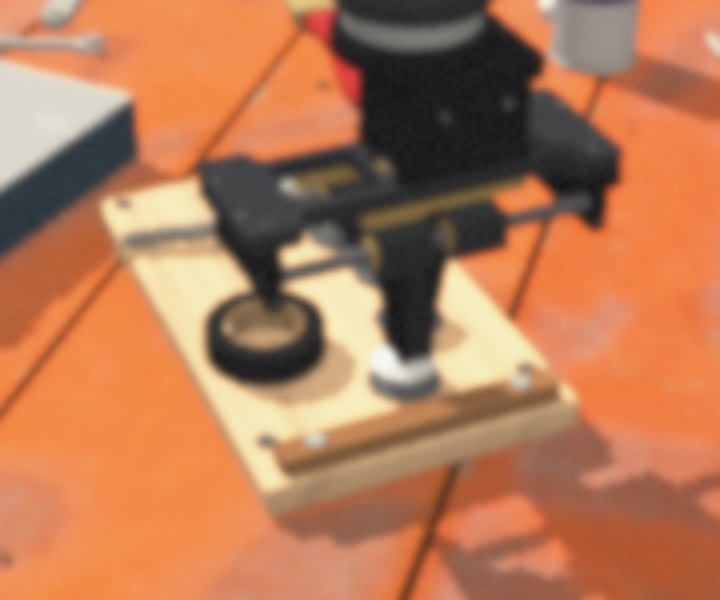

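Run:
```python
from h import *
P=pts(cam("side"))
for u,v in [(275,240),(275,243),(276,245),(276,247),(272,232)]: print(np.round(P[v,u],3), RJ.T@(P[v,u,:2]-TJ))
```

```text
[0.512 0.03  0.124] [-0.12713909  0.07531049]
[0.512 0.03  0.118] [-0.12708444  0.07553889]
[0.51  0.033 0.116] [-0.13149601  0.07538756]
[0.51  0.032 0.111] [-0.12988654  0.07497511]
[0.515 0.035 0.143] [-0.12846452  0.08065278]
```

Button 1 is pushed down about 4 mm (Fz about 2 N), and the gripper body is at z ≈ 0.11, well above the tape. I continue the pass.

Emit:
arm_command(targets=[[[-0.007,-0.0044,0,0,0,0,1],[-0.0123,-0.0075,0,0,0,0,1],[-0.0175,-0.0106,0,0,0,0,1],[-0.0228,-0.0136,0,0,0,0,1],[-0.0281,-0.0164,0,0,0,0,1],[-0.0334,-0.0191,0,0,0,0,1],[-0.0389,-0.0215,0,0,0,0,1],[-0.0444,-0.0238,0,0,0,0,1],[-0.0475,-0.025,0,0,0,0,1]]])

```text
time_s: 7.85
tool_pos: [0.4809, -0.1031, 0.0378]
tool_rot: [180.0, 0.1, 130.7]
force: [-0.1, 2.0, 2.5]
grip_width: 0.0005
```

```bash
python3 chk.py b2
```

```text
[[ 0.481  -0.1035  0.0378 -0.5564  0.1759  2.1312]
 [ 0.4809 -0.1034  0.0378  1.2011 -1.2411  1.2687]
 [ 0.4809 -0.1033  0.0378  0.6093 -0.9141  1.6994]] 8.0 [1.79990893e+02 1.09142108e-01 1.30669744e+02]
jig [-0.04634943 -0.03550412] z 0.037833858081844085 F [ 0.41799868 -0.65976966  1.699778  ]
```

Emit:
arm_command(targets=[[[-0.004,-0.0015,0,0,0,0,1],[-0.009,-0.0028,0,0,0,0,1],[-0.0145,-0.0042,0,0,0,0,1],[-0.02,-0.0054,0,0,0,0,1],[-0.0259,-0.0064,0,0,0,0,1],[-0.0319,-0.0072,0,0,0,0,1],[-0.0379,-0.0077,0,0,0,0,1],[-0.044,-0.0079,0,0,0,0,1],[-0.0475,-0.008,0,0,0,0,1]]])

```text
time_s: 8.9
tool_pos: [0.5059, -0.1444, 0.0377]
tool_rot: [180.0, 0.1, 130.7]
force: [-0.3, 1.9, 1.0]
grip_width: 0.0006
```

```bash
python3 chk.py b3
```

```text
[[ 0.5062 -0.1447  0.0378  0.3014  0.0096  2.2595]
 [ 0.5061 -0.1446  0.0379  0.456  -0.3473  3.3171]
 [ 0.5061 -0.1446  0.0379  1.5998 -1.5788  1.5623]] 9.05 [1.79977987e+02 1.31552576e-01 1.30670888e+02]
jig [ 0.00130363 -0.04331937] z 0.03786810848951454 F [ 0.7857286  -0.63883552  2.37964142]
```

View pics/b3.png

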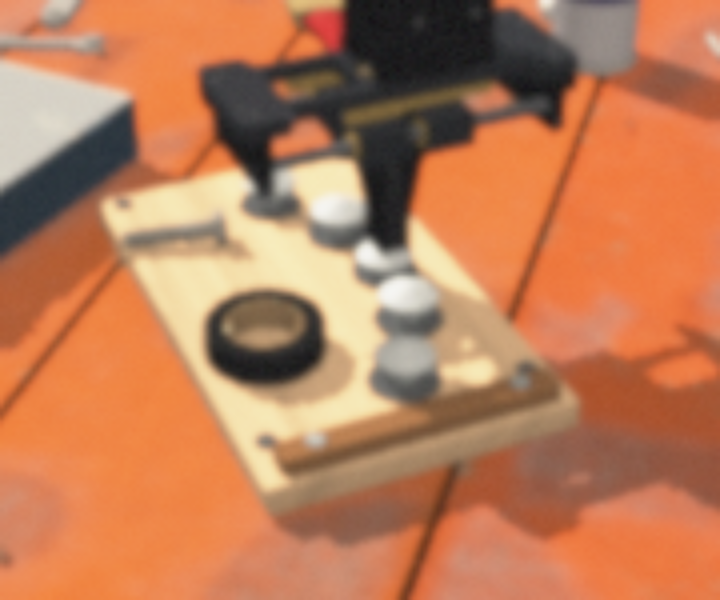

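The view shows the fingertips centred on button 3 at about (385,255) in the enlarged crop. Buttons 1 and 2 have sprung up, and the tape and bolt haven't moved.

Emit:
arm_command(targets=[[[-0.004,0,0,0,0,0,1],[-0.009,0.0003,0,0,0,0,1],[-0.0146,0.0007,0,0,0,0,1],[-0.0206,0.0014,0,0,0,0,1],[-0.0266,0.0024,0,0,0,0,1],[-0.0325,0.0036,0,0,0,0,1],[-0.0383,0.0051,0,0,0,0,1],[-0.0441,0.0068,0,0,0,0,1],[-0.0475,0.008,0,0,0,0,1]]])

```text
time_s: 9.95
tool_pos: [0.543, -0.175, 0.0377]
tool_rot: [180.0, 0.1, 130.7]
force: [-1.5, 1.0, 2.6]
grip_width: 0.0003
```

```bash
python3 chk.py b4
```

```text
[[ 0.5434 -0.1752  0.0378 -0.2331 -0.0465  1.6757]
 [ 0.5433 -0.1752  0.0378  0.2681 -0.8413  1.7893]
 [ 0.5433 -0.1752  0.038   0.4614 -0.5597  2.0122]] 10.1 [1.79962511e+02 1.39778616e-01 1.30686243e+02]
jig [ 0.04874401 -0.03505075] z 0.03787411811526618 F [ 0.16543937 -0.48247301  1.82572158]
```

Emit:
arm_command(targets=[[[-0.004,0.0015,0,0,0,0,1],[-0.0085,0.0033,0,0,0,0,1],[-0.0135,0.0056,0,0,0,0,1],[-0.0186,0.0081,0,0,0,0,1],[-0.0239,0.0109,0,0,0,0,1],[-0.0291,0.0138,0,0,0,0,1],[-0.0343,0.0169,0,0,0,0,1],[-0.0395,0.02,0,0,0,0,1],[-0.0447,0.0232,0,0,0,0,1],[-0.0475,0.025,0,0,0,0,1]]])

```text
time_s: 11.1
tool_pos: [0.5932, -0.1944, 0.0378]
tool_rot: [180.0, 0.1, 130.7]
force: [-0.6, 1.2, 2.6]
grip_width: 0.0003
```

```bash
python3 chk.py b5
```

```text
[[ 0.5935 -0.1945  0.0378 -0.2792  0.2089  2.2791]
 [ 0.5934 -0.1944  0.0379  0.1058 -0.1508  2.0044]
 [ 0.5934 -0.1944  0.038   1.0637 -1.3025  1.8635]] 11.25 [1.79936441e+02 1.24674184e-01 1.30705049e+02]
jig [ 0.09600118 -0.00959793] z 0.037903717418324545 F [ 0.29676232 -0.41477996  2.04900072]
```

View pics/b5.png

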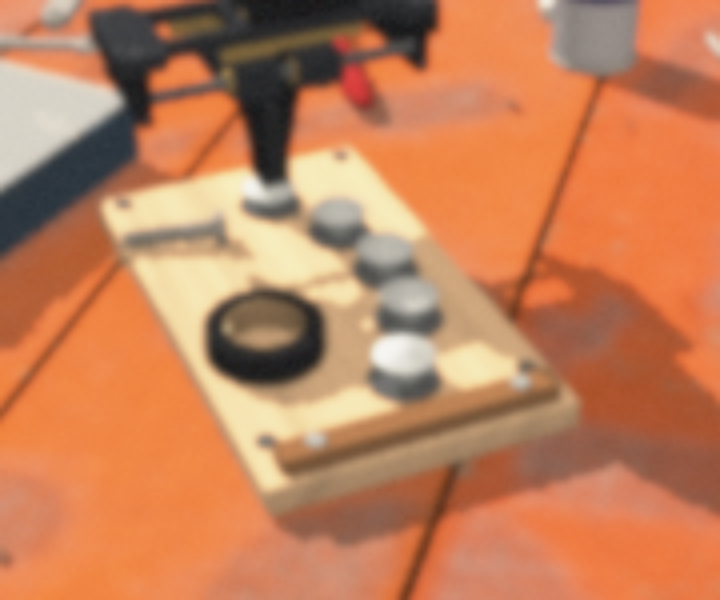

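The fingertips are on button 5 at about (270,195). Buttons 1–4 are all up. I now run off the end and lift.

Emit:
arm_command(targets=[[[-0.005,0.003,0,0,0,0,1],[-0.01,0.006,0,0,0,0,1],[-0.016,0.009,0,0,0,0,1],[-0.021,0.0125,-0.001,0,0,0,1],[-0.023,0.0135,-0.008,0,0,0,1],[-0.023,0.0135,-0.022,0,0,0,1],[-0.023,0.0135,-0.045,0,0,0,1],[-0.023,0.0135,-0.07,0,0,0,1],[-0.023,0.0135,-0.09,0,0,0,1],[-0.023,0.0135,-0.1,0,0,0,1]]])

```text
time_s: 12.25
tool_pos: [0.6185, -0.2033, 0.1409]
tool_rot: [179.8, 0.2, 130.7]
force: [0.0, 0.6, -1.2]
grip_width: 0.0005
```

Emit:
arm_command(targets=[[[0,0,0,0,0,0,1],[0,0,0,0,0,0,1],[0,0,0,0,0,0,1]]])

```text
time_s: 12.55
tool_pos: [0.6166, -0.2022, 0.1363]
tool_rot: [-179.9, -0.1, 130.7]
force: [0.1, -0.1, 0.6]
grip_width: 0.0005
```

```bash
python3 chk.py e
python3 - <<'E'
from h import *
for n,win in [("scene",(150,270,190,360)),("side",(180,320,200,400))]:
    c=cam(n);P=pts(c);a,b,l,r=win
    Q=(P[a:b,l:r,2]>.031)&(P[a:b,l:r,2]<.06)
    nn,lab,st,ce=cv2.connectedComponentsWithStats(Q.astype(np.uint8))
    for i in range(1,nn):
        if st[i,4]>20:
            q=P[a:b,l:r][lab==i];print(n,st[i,4],np.round(q.mean(0),4),np.round(np.percentile(q[:,2],95),4))
    print([(np.round(d["position"]),d["conf"]) for d in search_frame("sample_tin",n)][:1])
E
```

```text
[[ 0.6166 -0.2023  0.1362  0.1863 -0.3014 -0.4393]
 [ 0.6167 -0.2023  0.1363 -1.1822 -0.5437  0.6837]
 [ 0.6168 -0.2024  0.1365 -0.3917  0.0425 -0.5461]] 12.7 [-1.79935302e+02 -7.69366881e-02  1.30703292e+02]
jig [0.11718831 0.00292636] z 0.13635249498640478 F [-0.4625361  -0.26752146 -0.10055735]
scene 112 [ 0.7559 -0.0582  0.0438] 0.0486
scene 889 [ 0.797  -0.2194  0.0457] 0.0491
scene 220 [ 0.5459 -0.0567  0.0352] 0.0382
scene 29 [ 0.6131 -0.1462  0.0331] 0.0358
scene 75 [ 0.5921 -0.197   0.0372] 0.0413
scene 79 [ 0.4681 -0.0535  0.0372] 0.0413
scene 77 [ 0.5419 -0.1772  0.0378] 0.0419
scene 81 [ 0.4805 -0.1048  0.0374] 0.0417
scene 83 [ 0.5053 -0.1462  0.0376] 0.0413
[(array([377., 300.]), 0.82)]
side 1163 [ 0.756  -0.1966  0.0452] 0.0482
side 82 [ 0.5912 -0.1897  0.0374] 0.0415
side 87 [ 0.5411 -0.17    0.0377] 0.042
side 26 [ 0.6102 -0.1441  0.0342] 0.0372
side 97 [ 0.5047 -0.1394  0.0374] 0.0414
side 113 [ 0.4798 -0.0979  0.0375] 0.0417
side 377 [ 0.5447 -0.0521  0.0353] 0.037
side 131 [ 0.468  -0.0463  0.0376] 0.0419
[(array([356., 173.]), 0.73)]
```

View pics/e.png

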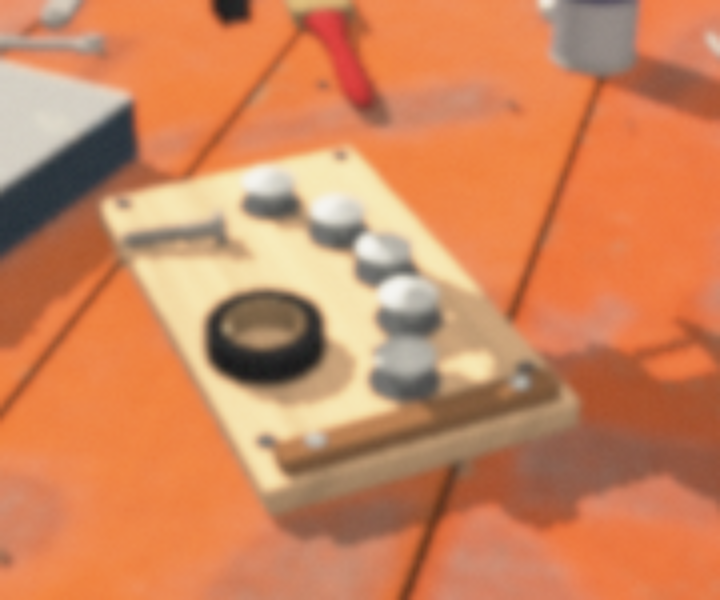

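All five buttons are up, the tape, bolt and tin are where they were, and the gripper is clear.

```bash
python3 -c "
from cell import *
print(sign_off())"
```

```text
the job is handed in; nothing more can be done
None
```

The job is done and handed in: all five buttons moved freely and sprang back up. I ran the closed fingertips along the curve in one low pass from the stop-bar end, then ran off past button 5 and lifted clear, finishing at about 12.7 s.

- **Press depth:** the fingertips stayed at 37.8–37.9 mm above the bench at each button, about 4 mm below the tops. The upward force, averaged over three readings at each button, was 1.6–2.4 N. That matches the spring at about 4 mm, so none was near the bottom. The highest single reading was 3.3 N at button 3, in a noisy signal.
- **After the lift:** both fixed cameras show all five button tops back at about 42 mm, at the same positions as before. The roll of tape, the bolt and the tin are within a few millimetres of where they started, which is the measuring scatter. The gripper is about 136 mm above the bench and touching nothing.
- **Disagreement:** the two fixed cameras put the jig about 7 mm apart in y. The wrist camera fell between them, and I used a position within about 0.5 mm of its fit. The forces and pictures during the pass bore that out.

I paused for about 0.15 s on each button to read the force and take pictures, so the pass was not perfectly continuous.

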